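Feed a porcelain strip home in the sanding jig with a push stick

ROBOT

A 6-joint arm with a two-finger parallel gripper is mounted at the origin on the work surface. World frame = base frame: x ahead of the robot, y to its left, z up, the work surface at z = 0. Lengths are in mm, angles in rad, forces in N, time in s.
With the tool pointing down it reaches from about 350 to 875 mm from the base axis. Payload 4.2 kg.
Tool frame: the origin (TCP) lies between the finger pads; the fingertips stand 11 mm ahead of it and the grasp point (between the pads) lies 8 mm behind it; z points along the fingers, y is the direction in which the jaws open and shut (so a half turn about z gives the same grasp; the last joint's range is limited). The gripper opens to 85 mm and grips with 20 to 120 N. Pads are 22 mm wide; open, the fingers measure 114 mm over their backs; the gripper's body (76 mm by 85 mm) begins 54 mm behind the grasp point. The pads swing forward as they close: fully open they stand 13 mm farther back than shut.
Start: joints at [-1.008, 0.385, 0.008, 0, -1.194, -0.259], TCP at [186.983, -596.353, 242.312] pointing down, gripper open.
Joint ranges: [-3.14, 3.14], [-1.21, 2.06], [-1.07, 1.41], [-3.16, 2.05], [-2.99, -0.16], [-3.1, 3.1]. Speed limits (rad/s): [2.79, 2.79, 3.14, 3.14, 3.14, 3.14].

INTERFACE

Orientations are given as a unit quaternion [x, y, z, w].
In Python, from bench import * gives the robot as it stands.
- The arm moves only by the tool servo_tool, never from a script. Its argument "rows" is a list of rows, each a list of 7 numbers: the opening, from 0 (shut) to 1 (fully open), then the shift along the tool's x, y, z in cm, then the turn, a rotation vector about the tool's x, y, z in degrees. A call has 1 to 12 rows; each row shifts and turns the commanded pose from where the row before left it, along the tool's axes as they then stand; what a row does not reach is not made up. A row lasts 1/10 s, in which the tool goes at most 50 mm and 8.59 degrees, less where a joint would pass 70% of its speed; a pose out of reach is approached as far as the arm can. A call is refused whole if a number of a shift passes 5 or a number of a turn 8.59, either way. A call with a gripper value outside its range is refused whole. The fingers move at their own pace and stop on an object; the grip force is fixed at half the most. Time passes only in rows, so rows that do not move let the fingers close. It gives the time, the measured TCP pose, the force and the opening at its end, in the units of the state.
- read_state(): the state, without advancing time (a new reading comes with each control period).
- get_image(name): name is "scene" or "top"; returns a dict with "image" (480x640x3 uint8, red, green, blue), "mtx" (3x3 intrinsics, pixels), "k1" (the pictures are not rectified: a ray, as slopes to the right and down, at radius r is drawn at 1 + k1 r^2 times it, then the intrinsics apply), "extrinsics" (4x4, takes a point from camera to world coordinates). Camera axes: x right, y up, looking along -z (the intrinsics and any distortion apply to the point x, -y, -z); pixel columns grow to the right and rows downward; lengths in mm; the calibration is good to about 2 mm. A picture is of the moment at which its call begins. There is no depth.
- job_done(): hands the job in, once; it reports no verdict.
The state is a dict: "clock": time; "joints": joint angles; "joint_vel": joint speeds; "joint_efforts": joint torques, N m; "position": TCP position; "ee_rot": TCP orientation; "contact_force": force on the tool from outside, world axes, zero at the start; "wrist_torque": the same for the moment, N m; "gripper_width": finger opening in mm.
Only numpy, scipy, OpenCV 4.12 (cv2) and the standard library are available. Lean on these libraries where they do the work, as an engineer would, in place of code of your own. Each camera call takes 0.05 s, during which the arm holds its last target. There are 200 camera calls.

TASK

Take the wooden push stick from its tray and use it to feed the long white porcelain strip along the jig's guide channel, under the sprung roller, until it is fully home against the screw of the steel stop; there press on for a moment with about 12 N more than it took to slide it, no harder, as porcelain chips. Move the strip only with the stick, never with the gripper; then stand the stick back in its tray, leave the strip seated against the screw, and leave the other things on the bench where they are.

Things in the scene. Friction and masses are not known exactly. Their poses are not given: they have to be found in the camera images.
- jig: Sanding jig fixed to the bench: plywood base 380 x 110 mm, 12 mm thick, with wooden fences. Origin on the underside, below the channel's centre line; x = feed direction, z up. Channel floor 12 mm above the bench. The straight channel, 25 mm wide between fences 16 mm thick and 20 mm high (tops 32 mm above the bench), runs from x = -70 to +160 mm.
- mouth (a point): Start of the jig's funnel mouth: on the channel floor, centre line, 200 mm behind the jig's origin; axes as the jig's. The mouth's wings, 12 mm thick and 20 mm high, stand 48 mm apart here and narrow to the channel's 25 mm over 130 mm.
- roller_axis (a point): Axis of the sprung, free-turning rubber roller, 30 mm in diameter, across the channel 55 mm ahead of the jig's origin, under an aluminium bridge (top 76 mm above the bench plus an 8 mm knob, 84 x 30 mm). Lowest point 13.5 mm above the channel floor: the strip lifts it 2.5 mm against about 6 N. Its bump and the strip's sliding drag vary, several N; it then keeps the strip where it is left.
- stop: Rigid steel stop block clamped in the channel, its face 120 to 130 mm ahead of the jig's origin, 24.5 mm wide, 26 mm high with a small knob on top. Origin at the lower middle of that face, on the channel floor; x = feed direction, block on the +x side. A fixed 14 mm round adjusting screw sticks out of the face towards -x, 8.5 mm above the floor, by a length set anew and not measured: 5 to 45 mm; the strip stops on it.
- strip_center (a point): The long white porcelain strip, 80 mm long (x) x 22 mm wide (y) x 16 mm high, about 70 g, lying loose in the funnel mouth of the jig roughly along the channel; point at its centre. Both ends are alike.
- tray: Grey open tray fixed to the bench, 220 x 70 x 18 mm outside, walls and floor 5 mm thick; origin under its centre, x along its length, z up.
- stick_handle (a point): Loose light-wood push stick, about 90 g, standing in the tray: shoe 170 mm long, 18 mm wide, 12 mm high, with an upright handle block (36 mm in x, 18 mm thick in y, top 75 mm above the underside). Point in the handle's middle, 50 mm above the underside; x forward along the shoe, y across the handle's thickness, z up. The shoe reaches 140 mm ahead of this point, 30 mm behind it.
- stick_nose (a point): Middle of the flat front end of the push stick's shoe, 6 mm above its underside; axes as the stick's.
- spare_strip: Bystander: short white porcelain offcut 50 x 22 x 16 mm lying on the bench; origin under its centre.
- sanding_block: Bystander: grey sanding block 100 x 60 x 30 mm; origin under its centre.
- disc_pad: Bystander: round sanding pad 90 mm in diameter and 24 mm thick with an upright spindle, 75 mm high in all; origin under its centre.
- chuck_ring: Bystander: brass ring 80 mm in diameter, 18 mm high; origin under its centre.
- sleeve: Bystander: white porcelain cylinder 70 mm in diameter, 130 mm high, standing; origin under its centre.
- jar: Bystander: white jar with black cap, 60 mm in diameter, 80 mm high; origin under its centre.
Not all that is in view belongs to the job. What is meant by the part that bears stick_handle is not green, and is the smaller of those in its own colour.

How it is judged:
By the outcome, as a careful person would: the job done as asked, in the order asked, and still so for the second after the job is handed in, with the robot touching nothing.
It also fails if it takes over 72 s, if anything falls off the work surface, if the arm or the gripper's body presses on something with over 40 N, if the wrist force passes 120 N, or if a joint passes its speed limit or range.

## Working session

There is one attempt and no reset: what is moved stays moved. The work goes in short steps, Python scripts to look and compute and a tool call to move; the robot and the scene stay as the last step left them, time stands still between calls to the robot, and variables do not carry over. Pictures are saved under pics/ and viewed, about 8 in all and at most 12, crops included, and the job is handed in when it is done.

Besides the shell and the picture viewer there is one more tool, called after "Emit:" as name([rows], argument=value, ...), one row to a line, values as JSON. servo_tool: Moves the arm, as the interface text tells. Its arguments: {"type":"object","properties":{"rows":{"type":"array","items":{"type":"array","items":{"type":"number"}}}},"required":["rows"]}

```bash
mkdir -p pics; ls; cat > h.py <<'E'
import numpy as np, cv2
from bench import *
def ray(im,u,v):
    K=im["mtx"]; d=np.array([(u-K[0,2])/K[0,0],(v-K[1,2])/K[1,1]]); s=d.copy()
    for _ in range(20): s=d/(1+im["k1"]*(s@s))
    E=im["extrinsics"]; return E[:3,3],E[:3,:3]@np.array([s[0],-s[1],-1])
def onz(im,u,v,z):
    o,d=ray(im,u,v); return (o+d*(z-o[2])/d[2])
def proj(im,p):
    E=im["extrinsics"]; c=E[:3,:3].T@(np.array(p,float)-E[:3,3]); s=np.array([c[0],-c[1]])/-c[2]
    s=s*(1+im["k1"]*(s@s)); K=im["mtx"]; return np.array([K[0,0]*s[0]+K[0,2],K[1,1]*s[1]+K[1,2]])
def save(im,n,box=None,f=1):
    a=im["image"][:,:,::-1]
    if box: a=a[box[1]:box[3],box[0]:box[2]]
    cv2.imwrite("pics/"+n,cv2.resize(a,None,fx=f,fy=f,interpolation=cv2.INTER_CUBIC))
E
python3 - <<'E'
from h import *
import pickle
for n in("top","scene"):
    im=get_image(n); pickle.dump(im,open(n+"0.pkl","wb")); save(im,n+"0.png"); print(n,im["mtx"].tolist(),im["k1"],im["extrinsics"].round(3).tolist())
print(read_state())
E
```

```text
pics
top [[466.27733755167515, 0.0, 329.5867845730453], [0.0, 466.27733755167515, 240.55298557747358], [0.0, 0.0, 1.0]] -0.09470097431029137 [[0.011, 0.998, -0.057, 429.239], [-1.0, 0.011, 0.011, -113.638], [0.011, 0.057, 0.998, 1452.626], [0.0, 0.0, 0.0, 1.0]]
scene [[499.71612604567844, 0.0, 317.09009850018623], [0.0, 499.71612604567844, 242.96885170785683], [0.0, 0.0, 1.0]] -0.050289638995330045 [[-0.775, -0.454, 0.439, 1014.832], [0.631, -0.537, 0.56, 502.824], [-0.018, 0.711, 0.703, 865.898], [0.0, 0.0, 0.0, 1.0]]
{'clock': 0.1, 'joints': array([-1.00838925e+00,  3.85489350e-01,  6.78986149e-03, -4.50959044e-04,
       -1.19399793e+00, -2.58571751e-01]), 'joint_vel': array([-5.08957541e-04, -1.85309592e-03,  1.82517763e-03,  7.16931338e-05,
        2.63585589e-04,  1.52438519e-03]), 'joint_efforts': array([-1.08215650e-04, -3.93319559e+01,  1.88929510e+01,  4.19796109e+00,
       -2.61302361e-03,  1.03216567e-05]), 'position': array([ 186.85001747, -595.90339685,  241.33344343]), 'ee_rot': array([-1.51251707e-01,  9.88494802e-01,  9.55213722e-04, -1.87150631e-04]), 'contact_force': array([ 0.80089873, -0.23671198,  0.21302227]), 'wrist_torque': array([-0.04022611,  0.02632819,  0.00579537]), 'gripper_width': 85.16085613115008}
```

View pics/top0.png

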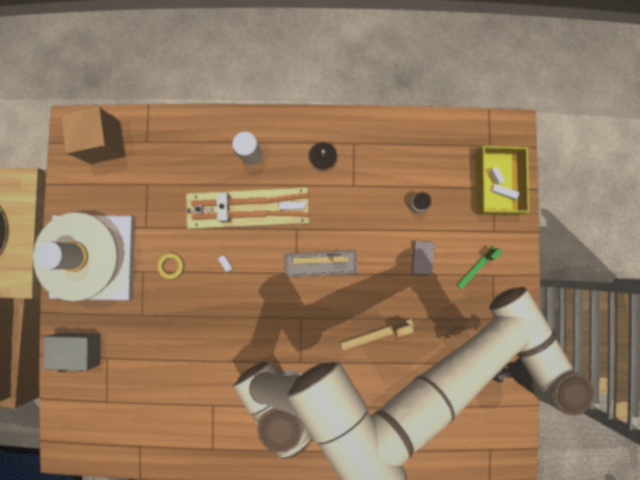

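View pics/scene0.png

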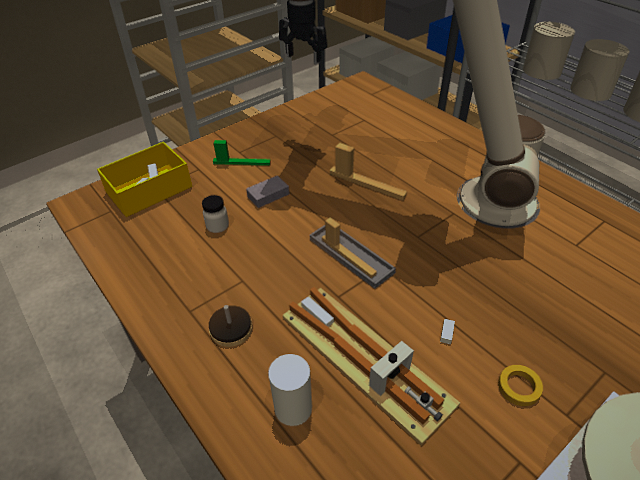

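The top image shows stick candidates at the tray's wood stick (320,260), a larger wood stick (375,335) and a green one (478,268). I choose the one in the tray, because it is wood-coloured and the smaller of the two. The jig is at (247,208) with the strip in its mouth at (293,206). The stop is at the left end (195,209), so feed is to the left, about +y. One close crop to check this.

```bash
python3 - <<'E'
from h import *
import pickle
t=pickle.load(open("top0.pkl","rb"));s=pickle.load(open("scene0.pkl","rb"))
a=cv2.resize(t["image"][180:285,175:365,::-1],None,fx=4.2,fy=4.2,interpolation=cv2.INTER_CUBIC)
cv2.imwrite("pics/c1.png",a)
hsv=cv2.cvtColor(t["image"],cv2.COLOR_RGB2HSV)
for p in [(320,262),(350,262),(300,260),(340,258),(290,255),(293,206),(190,195),(222,207),(300,224)]: print(p,hsv[p[1],p[0]])
hs=cv2.cvtColor(s["image"],cv2.COLOR_RGB2HSV)
for p in [(332,235),(350,265),(320,240),(318,311),(355,268)]: print(p,hs[p[1],p[0]])
E
```

```text
(320, 262) [ 20  91 182]
(350, 262) [ 13  27 150]
(300, 260) [ 21 104 197]
(340, 258) [ 22 101 196]
(290, 255) [ 13  32 129]
(293, 206) [120   9 207]
(190, 195) [ 28  75 201]
(222, 207) [19 41 87]
(300, 224) [ 16 119 156]
(332, 235) [ 17 154  83]
(350, 265) [15 26 77]
(320, 240) [ 14  32 105]
(318, 311) [105  19 184]
(355, 268) [  8  20 101]
```

View pics/c1.png

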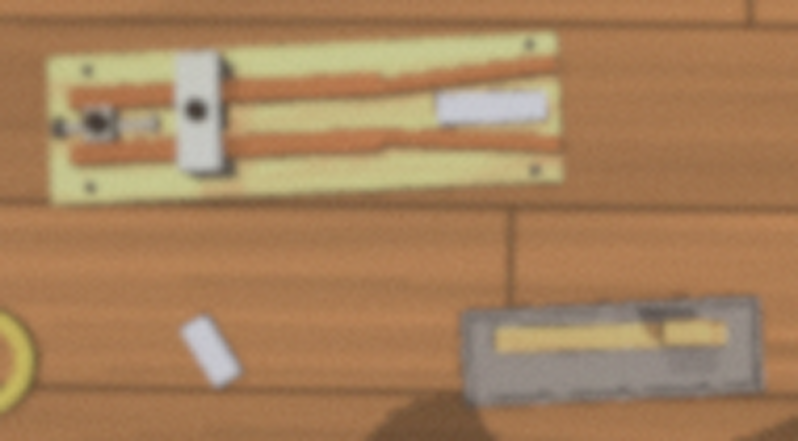

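The crop shows the jig base at crop x 50–560 with the bridge at (198,110), the stop at (97,122) and the screw tip at about (158,124). The strip is at (492,108). The tray stick's nose is at the left (497,338), with the handle near (685,325).

```bash
cat > m.py <<'E'
from h import *
def comp(mask,box,k=3):
    m=np.zeros_like(mask); x0,y0,x1,y1=box; m[y0:y1,x0:x1]=mask[y0:y1,x0:x1]
    m=cv2.morphologyEx(m,cv2.MORPH_CLOSE,np.ones((k,k)))
    c=cv2.findContours(m,cv2.RETR_EXTERNAL,cv2.CHAIN_APPROX_NONE)[0]
    return max(c,key=cv2.contourArea)
def rect(im,c,z):
    P=np.array([onz(im,u,v,z)[:2] for u,v in c[:,0,:]],np.float32)
    r=cv2.minAreaRect(P); b=cv2.boxPoints(r); e=[b[1]-b[0],b[2]-b[1]]; e=max(e,key=np.linalg.norm)
    if e[1]<0:e=-e
    return np.array(r[0]),sorted(r[1]),np.degrees(np.arctan2(e[1],e[0])),b
E
python3 - <<'E'
from m import *
import pickle
t=pickle.load(open("top0.pkl","rb"));s=pickle.load(open("scene0.pkl","rb"))
h=cv2.cvtColor(t["image"],cv2.COLOR_RGB2HSV)
def out(n,im,c,z): 
    r=rect(im,c,z); print(n,r[0].round(1),np.round(r[1],1),round(r[2],2),r[3].round(0).tolist())
out("base",t,comp(cv2.inRange(h,(23,40,120),(35,255,255)),(180,180,315,235),9),12)
out("strip",t,comp(cv2.inRange(h,(90,0,150),(150,40,255)),(270,195,315,218)),28)
out("stick",t,comp(cv2.inRange(h,(16,70,120),(30,255,255)),(287,250,355,275)),17)
out("tray",t,comp(cv2.inRange(h,(0,0,60),(180,60,190)),(280,245,360,282),9),18)
out("spare",t,comp(cv2.inRange(h,(90,0,150),(150,40,255)),(210,250,240,275)),16)
for n,p,z in [("bridge",(198,110),84),("stopknob",(97,122),40),("screwtip",(158,124),32),("b1",(88,70),12),("b2",(90,188),12),("b3",(529,45),12),("b4",(535,170),12),("noseT",(497,326),17),("noseB",(497,352),17),("nose0",(498,338),17),
 ("basL1",(48,58),12),("basL2",(52,205),12),("basR1",(557,32),12),("basR2",(563,183),12),("stopedge",(118,122),38)]:
    print(n,onz(t,175+(p[0]+.5)/4.2-.5,180+(p[1]+.5)/4.2-.5,z).round(1))
# scene: handle & strip
for n,bx,f,name in [("x",(300,205,410,295),6,"c2.png")]: save(s,name,bx,f)
E
```

```text
base [610.8 130.5] [109.7 378.5] 93.35 [[545.0, 316.0], [567.0, -62.0], [677.0, -55.0], [654.0, 323.0]]
strip [617.3 -10.7] [15.5 70.8] 90.64 [[609.0, 25.0], [610.0, -46.0], [625.0, -46.0], [625.0, 25.0]]
stick [ 452.4 -100.3] [ 19.6 166.6] 92.36 [[439.0, -17.0], [446.0, -184.0], [466.0, -183.0], [459.0, -17.0]]
tray [ 441.3 -101.5] [ 68.3 217.6] 93.33 [[401.0, 5.0], [414.0, -212.0], [482.0, -208.0], [469.0, 9.0]]
spare [438.5 193.3] [15.7 44. ] 33.32 [[416.0, 188.0], [424.0, 175.0], [461.0, 199.0], [453.0, 212.0]]
bridge [606.9 192.1  84. ]
stopknob [603.2 275.9  40. ]
screwtip [603.1 232.9  32. ]
b1 [645.6 291.7  12. ]
b2 [557.3 287.5  12. ]
b3 [667.3 -37.1  12. ]
b4 [574.2 -42.9  12. ]
noseT [458.6 -16.9  17. ]
noseB [439.6 -17.2  17. ]
nose0 [449.9 -17.8  17. ]
basL1 [654.4 322.2  12. ]
basL2 [544.4 315.7  12. ]
basR1 [677.3 -57.7  12. ]
basR2 [564.8 -63.7  12. ]
stopedge [603.6 261.   38. ]
```

View pics/c2.png

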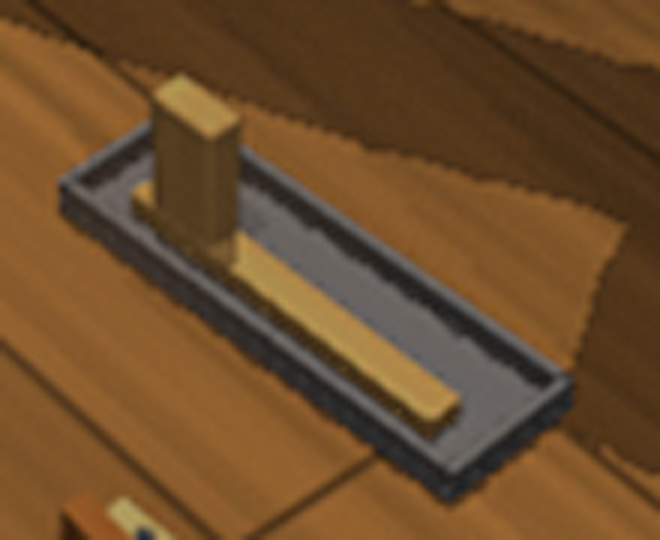

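The second crop (scene view) shows the stick's handle top at crop (196,106), i.e. scene (332.7,222.7), and its nose top near (446,413). Now I'll fix the stick pose from both views.

```bash
cat >> m.py <<'E'
from scipy.spatial.transform import Rotation as R
JO=np.array([610.2,140.5]); A=np.radians(93.35); JD=np.array([np.cos(A),np.sin(A)]); JL=np.array([-JD[1],JD[0]])
def j2w(x,y): return JO+x*JD+y*JL
def w2j(p): p=np.array(p[:2])-JO; return np.array([p@JD,p@JL])
def plan(pos,ydeg,cmd=None):
    "deltas in the tool frame (cm, deg) from the measured (or given) pose to TCP pos, tool z down, tool y at ydeg"
    s=read_state(); p,q=(s["position"],R.from_quat(s["ee_rot"])) if cmd is None else cmd
    y=np.array([np.cos(np.radians(ydeg)),np.sin(np.radians(ydeg)),0]); z=np.array([0,0,-1.]); T=R.from_matrix(np.c_[np.cross(y,z),y,z])
    print("shift cm",(q.inv().apply(np.array(pos)-p)/10).round(3),"turn",np.degrees((q.inv()*T).as_rotvec()).round(2))
E
python3 - <<'E'
from m import *
import pickle
t=pickle.load(open("top0.pkl","rb"));s=pickle.load(open("scene0.pkl","rb"))
f=lambda p:(300+(p[0]+.5)/6-.5,205+(p[1]+.5)/6-.5)
for n,p,z in [("htop",(196,106),80),("h1",(182,73),80),("h2",(240,118),80),("h3",(208,138),80),("h4",(153,95),80),("nose",(446,412),17),("shoe@handle R",(238,235),17)]: print(n,onz(s,*f(p),z).round(1))
h=cv2.cvtColor(t["image"],cv2.COLOR_RGB2HSV); m=cv2.inRange(h,(16,70,120),(30,255,255))
P=[]
for u in range(294,326,3):
    v=np.flatnonzero(m[250:275,u])+250; P.append(onz(t,u,v.mean(),17)[:2])
P=np.array(P); k=np.polyfit(P[:,1],P[:,0],1); print("shoe line angle",90-np.degrees(np.arctan(k[0])),"x at nose -17:",np.polyval(k,-17),"at -157:",np.polyval(k,-157))
print("strip jig",w2j([617.3,-10.7]),"screw",w2j([603.1,235.7]))
plan([450+8,-157,200],3.35)
E
```

```text
htop [ 453.9 -153.    80. ]
h1 [ 445.6 -171.3   80. ]
h2 [ 445.4 -136.8   80. ]
h3 [ 462.2 -136.1   80. ]
h4 [ 462.6 -168.7   80. ]
nose [448.2 -13.4  17. ]
shoe@handle R [ 445.9 -136.1   17. ]
shoe line angle 93.1620228652354 x at nose -17: 447.8297522767814 at -157: 455.5638851811492
strip jig [-151.35651988    1.74753811] screw [95.45221255  1.52483435]
shift cm [-38.999  33.766   4.196] turn [ 7.0000e-02 -1.0000e-01  1.0405e+02]
```

Emit:
servo_tool([
  [1,-3.23,2.837,0,0,0,0],
  [1,-3.23,2.837,0,0,0,0],
  [1,-3.23,2.837,0,0,0,0],
  [1,-3.23,2.837,0,0,0,0],
  [1,-3.23,2.837,0,0,0,0],
  [1,-3.23,2.837,0,0,0,0],
  [1,-3.23,2.837,0,0,0,0],
  [1,-3.23,2.837,0,0,0,0],
  [1,-3.23,2.837,0,0,0,0],
  [1,-3.23,2.837,0,0,0,0],
  [1,-3.23,2.837,0,0,0,0],
  [1,-3.23,2.837,0,0,0,0],
])

```text
clock: 1.3
position: [455.3, -153.8, 242.2]
ee_rot: [-0.151, 0.988, 0.0, -0.0]
contact_force: [0.1, -1.2, -0.4]
gripper_width: 85.5
```

Emit:
servo_tool([
  [1,0,0,0,0,0,-8.44],
  [1,0,0,0,0,0,-8.44],
  [1,0,0,0,0,0,-8.44],
  [1,0,0,0,0,0,-8.44],
  [1,0,0,0,0,0,-8.44],
  [1,0,0,0,0,0,-8.44],
  [1,0,0,0,0,0,-8.44],
  [1,0,0,0,0,0,-8.44],
  [1,0,0,0,0,0,-8.44],
  [1,0,0,2,0,0,0],
  [1,0,0,2,0,0,0],
  [1,0,0,0,0,0,0],
])

```text
clock: 2.5
position: [452.8, -155.3, 199.6]
ee_rot: [0.727, -0.686, -0.003, 0.002]
contact_force: [0.1, 0.2, 0.1]
gripper_width: 85.3
```

```bash
python3 - <<'E'
from m import *
s=read_state(); print(s["position"].round(1),s["contact_force"].round(2),s["gripper_width"])
plan([455,-155,110],183.2)
im=get_image("scene"); save(im,"s1.png",(270,150,430,290),5)
E
```

```text
[ 452.8 -155.3  199.6] [0.13 0.22 0.06] 85.2911443945462
shift cm [-2.000e-03 -2.790e-01  8.955e+00] turn [0.38 0.08 0.13]
```

View pics/s1.png

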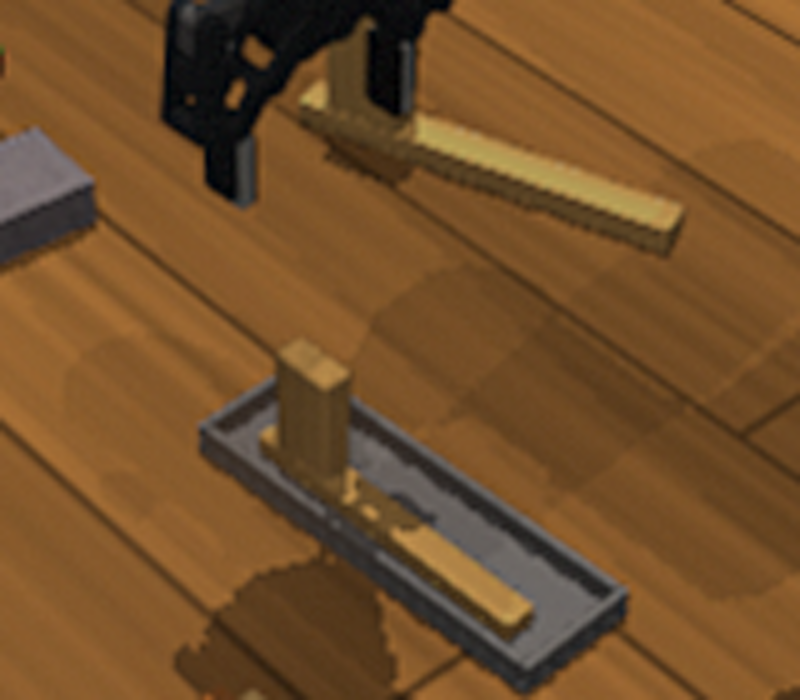

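The fingers (crop 240,190 and 395,100) straddle the handle (315,365) with their line across its thickness. Descending now.

Emit:
servo_tool([
  [1,0,-0.2,3,0,0,0],
  [1,0,0,3,0,0,0],
  [1,0,0,3,0,0,0],
  [1,0,0,3,0,0,0],
  [1,0,0,2,0,0,0],
  [1,0,0,1,0,0,0],
  [1,0,0,0,0,0,0],
  [1,0,0,0,0,0,0],
])

```text
clock: 3.35
position: [458.1, -155.5, 53.4]
ee_rot: [0.728, -0.686, 0.001, -0.001]
contact_force: [0.4, 0.0, 0.8]
gripper_width: 85.6
```

```bash
python3 - <<'E'
from m import *
plan([455,-155,47],183.2)
E
```

```text
shift cm [-0.07   0.312  0.639] turn [-0.12 -0.03  0.2 ]
```

Emit:
servo_tool([
  [1,0,0.15,0.6,0,0,0],
  [1,0,0,0,0,0,0],
  [1,0,0,0,0,0,0],
])

```text
clock: 3.65
position: [455.6, -155.6, 46.7]
ee_rot: [0.728, -0.686, 0.0, -0.0]
contact_force: [-0.8, 0.7, -0.8]
gripper_width: 85.5
```

Emit:
servo_tool([
  [1,0,0,0,0,0,0],
])

```text
clock: 3.75
position: [455.7, -155.5, 46.7]
ee_rot: [0.728, -0.686, 0.0, -0.0]
contact_force: [-0.5, 0.4, 0.3]
gripper_width: 85.1
```

Emit:
servo_tool([
  [1,0,0,0,0,0,0],
])

```text
clock: 3.85
position: [455.7, -155.5, 46.6]
ee_rot: [0.728, -0.686, 0.0, -0.0]
contact_force: [-0.7, 0.2, -0.6]
gripper_width: 85.4
```

Emit:
servo_tool([
  [0,0,0,0,0,0,0],
  [0,0,0,0,0,0,0],
  [0,0,0,0,0,0,0],
  [0,0,0,0,0,0,0],
  [0,0,0,0,0,0,0],
  [0,0,0,0,0,0,0],
  [0,0,0,0,0,0,0],
  [0,0,0,0,0,0,0],
])

```text
clock: 4.65
position: [455.5, -155.5, 46.4]
ee_rot: [0.728, -0.686, 0.0, -0.0]
contact_force: [-1.4, -1.1, 0.9]
gripper_width: 17.4
```

Emit:
servo_tool([
  [0,0,0,-1,0,0,0],
  [0,0,0,-2,0,0,0],
  [0,0,0,-3,0,0,0],
  [0,0,0,-3,0,0,0],
  [0,0,0,-1,0,0,0],
  [0,0,0,0,0,0,0],
  [0,0,0,0,0,0,0],
  [0,0,0,0,0,0,0],
])

```text
clock: 5.45
position: [454.4, -155.4, 144.8]
ee_rot: [0.727, -0.686, -0.001, 0.001]
contact_force: [0.5, -0.4, -0.4]
gripper_width: 17.5
```

```bash
python3 - <<'E'
from m import *
s=read_state(); print(s["position"].round(1),s["contact_force"].round(2),s["gripper_width"], np.degrees(R.from_quat(s["ee_rot"]).as_euler('zyx')))
im=get_image("scene"); save(im,"s2.png",(270,110,430,230),5)
z=s["position"][2]-46.6
t=get_image("top"); h=cv2.cvtColor(t["image"],cv2.COLOR_RGB2HSV); m=cv2.inRange(h,(16,70,90),(30,255,255))
import pickle; pickle.dump(t,open("top1.pkl","wb"))
u0,v0=proj(t,[448,-15,17+z]); print("expected nose px",u0,v0)
P=[]
for u in range(int(u0)-8,int(u0)+30,3):
    v=np.flatnonzero(m[int(v0)-10:int(v0)+12,u])+int(v0)-10
    if len(v): q=onz(t,u,v.mean(),17+z)[:2]; P.append(q); print(u,len(v),q.round(1))
E
```

```text
[ 454.4 -155.4  144.8] [ 0.5  -0.45 -0.4 ] 17.486037215145448 [  86.65301412   -0.19139749 -179.98025308]
expected nose px 289.92710903490337 260.2120566517763
```

View pics/s2.png

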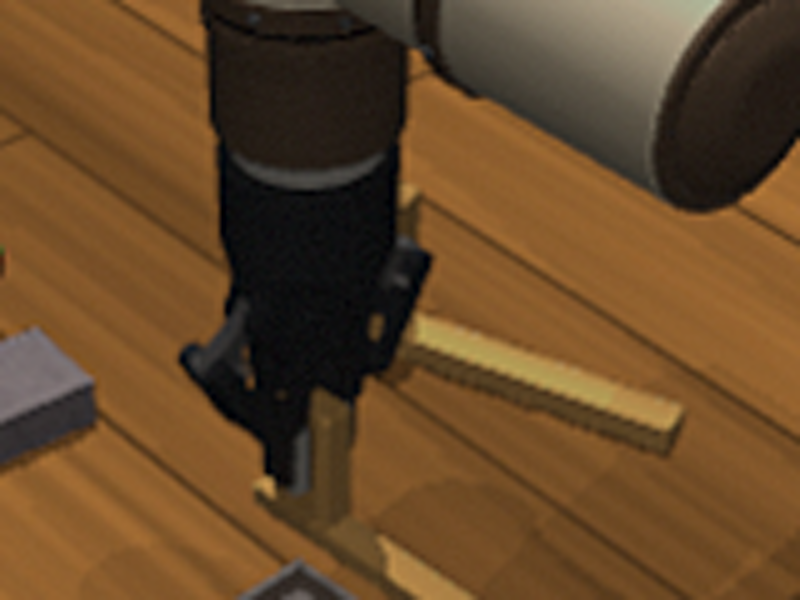

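The stick is held in the gripper and hangs level, clear of the tray. Next I'll go to behind the mouth.

```bash
python3 - <<'E'
from m import *
p=j2w(-355,1); print(p); plan([*p,100],183.35)
E
```

```text
[ 629.94621279 -213.95181207]
shift cm [  6.866 -17.165   4.443] turn [0.17 0.02 0.01]
```

Emit:
servo_tool([
  [0,0.8,-2.1,0,0,0,0],
  [0,1.2,-3,0,0,0,0],
  [0,1.2,-3,0,0,0,0],
  [0,1.2,-3,0,0,0,0],
  [0,1.2,-3,1,0,0,0],
  [0,1,-2.3,1.5,0,0,0],
  [0,0.2,-0.7,1.5,0,0,0],
  [0,0,0,0,0,0,0],
  [0,0,0,0,0,0,0],
  [0,0,0,0,0,0,0],
  [0,0,0,0,0,0,0],
])

```text
clock: 6.65
position: [630.0, -213.2, 107.7]
ee_rot: [0.728, -0.686, 0.001, -0.0]
contact_force: [-0.8, -0.5, -1.0]
gripper_width: 17.1
```

```bash
python3 - <<'E'
from m import *
s=read_state(); print(s["position"].round(1))
p=j2w(-355,1); plan([*p,55.5],183.35)
t=get_image("top"); n=j2w(-215,1); print(proj(t,[*n,70]),proj(t,[*p,70]))
save(t,"t2.png",(180,180,380,260),4)
h=cv2.cvtColor(t["image"],cv2.COLOR_RGB2HSV)
E
```

```text
[ 630.  -213.2  107.7]
shift cm [0.076 0.024 5.22 ] turn [-0.1  -0.02  0.04]
[311.79252322 202.40495175] [358.58420131 200.27216878]
```

View pics/t2.png

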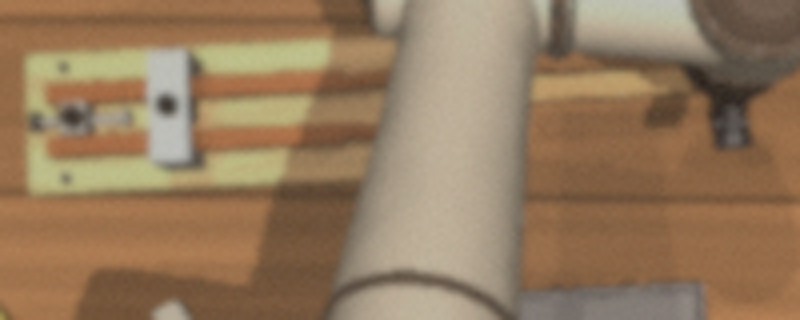

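The top crop shows the shoe line at (600,85), i.e. px (330,201.2), within about 1 mm of where I expected it on the channel line. The arm hides the strip, so I'll descend and check from the scene camera.

Emit:
servo_tool([
  [0,0,0,1.2,0,0,0],
  [0,0,0,1.5,0,0,0],
  [0,0,0,1.2,0,0,0],
  [0,0,0,0.7,0,0,0],
  [0,0,0,0.2,0,0,0],
  [0,0,0,0,0,0,0],
  [0,0,0,0,0,0,0],
  [0,0,0,0,0,0,0],
])

```text
clock: 7.5
position: [630.7, -213.4, 59.0]
ee_rot: [0.728, -0.686, 0.001, -0.0]
contact_force: [0.6, -0.8, -0.5]
gripper_width: 17.2
```

```bash
python3 - <<'E'
from m import *
s=read_state(); print(s["position"].round(1),w2j(s["position"]).round(1),s["contact_force"].round(1))
plan([*j2w(-355,1),55.5],183.35)
im=get_image("scene"); save(im,"s3.png",(230,230,390,350),5)
E
```

```text
[ 630.7 -213.4   59. ] [-3.545e+02  3.000e-01] [ 0.6 -0.8 -0.5]
shift cm [0.048 0.075 0.35 ] turn [-0.08 -0.02  0.02]
```

View pics/s3.png

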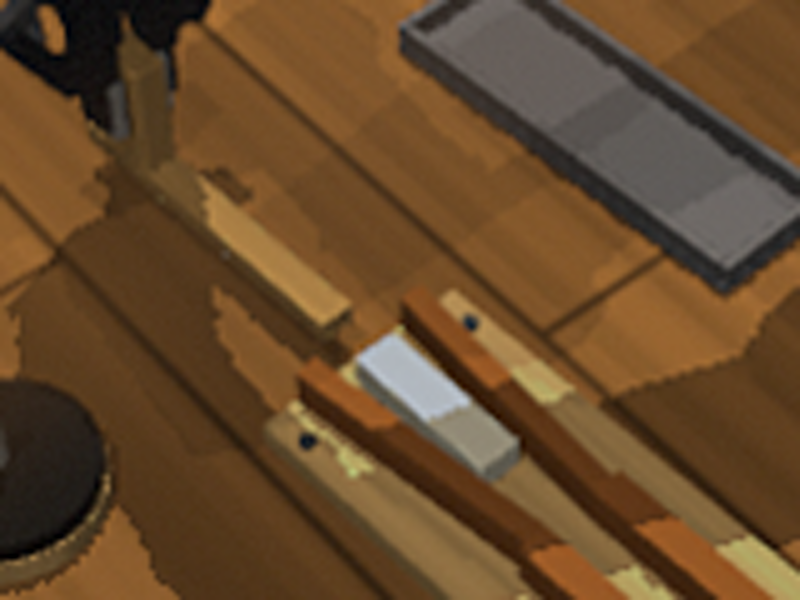

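The scene crop shows the nose (337,312) right behind the strip's rear end (385,350), and the strip lying between the wings.

Emit:
servo_tool([
  [0,0,0,0.15,0,0,0],
  [0,0,0,0,0,0,0],
  [0,0,0,0,0,0,0],
  [0,0,0,0,0,0,0],
])

```text
clock: 7.95
position: [630.2, -213.4, 56.9]
ee_rot: [0.728, -0.686, 0.0, -0.0]
contact_force: [0.4, -0.2, -0.9]
gripper_width: 17.1
```

```bash
python3 - <<'E'
from m import *
s=read_state(); print(s["position"].round(1),w2j(s["position"]).round(1),s["contact_force"].round(1))
plan([*j2w(-355,1),55.5],183.35)
im=get_image("scene"); f=lambda p:(229.6+p[0]/5,229.6+p[1]/5)
for n,p,z in [("nose",(337,312),29.5),("noseL",(325,325),29.5),("noseR",(351,300),29.5),("strip rear",(382,352),28),("strip front",(490,458),28),("wingL rear top, inner",(334,352),32),("wingR inner",(404,300),32),("wing out L",(300,365),32)]: print(n,w2j(onz(im,*f(p),z)).round(1))
E
```

```text
[ 630.2 -213.4   56.9] [-354.4    0.7] [ 0.4 -0.2 -0.9]
shift cm [0.055 0.03  0.136] turn [-0.01 -0.    0.02]
nose [-214.4    1.2]
noseL [-212.5   -7.4]
noseR [-215.4   10. ]
strip rear [-185.4    1.4]
strip front [-113.1   -3.2]
wingL rear top, inner [-197.   -15.5]
wingR inner [-197.9   25.5]
wing out L [-201.5  -30.6]
```

Emit:
servo_tool([
  [0,-0.6,0,0.05,0,0,0],
  [0,-0.8,0,0.05,0,0,0],
  [0,-0.6,0,0,0,0,0],
  [0,-0.4,0,0,0,0,0],
  [0,-0.4,0,0,0,0,0],
  [0,-0.4,0,0,0,0,0],
  [0,-0.4,0,0,0,0,0],
  [0,-0.4,0,0,0,0,0],
  [0,-0.4,0,0,0,0,0],
  [0,-0.4,0,0,0,0,0],
])

```text
clock: 9.0
position: [627.4, -165.2, 55.8]
ee_rot: [0.728, -0.686, 0.0, -0.0]
contact_force: [0.6, -0.3, -0.7]
gripper_width: 17.1
```

Emit:
servo_tool([
  [0,-0.4,0,0,0,0,0],
  [0,-0.5,0,0,0,0,0],
  [0,-0.5,0,0,0,0,0],
  [0,-0.5,0,0,0,0,0],
  [0,-0.5,0,0,0,0,0],
  [0,-0.5,0,0,0,0,0],
])

```text
clock: 9.6
position: [625.6, -136.0, 55.8]
ee_rot: [0.728, -0.686, 0.0, 0.0]
contact_force: [0.4, -0.4, -1.3]
gripper_width: 17.7
```

```bash
python3 - <<'E'
from m import *
s=read_state(); print(s["position"].round(1),w2j(s["position"]).round(1),s["contact_force"].round(1),s["wrist_torque"].round(2))
im=get_image("scene"); save(im,"s4.png",(250,250,410,370),5)
E
```

```text
[ 625.6 -136.    55.8] [-277.     0.7] [ 0.4 -0.4 -1.3] [-0.12 -0.01  0.01]
```

View pics/s4.png

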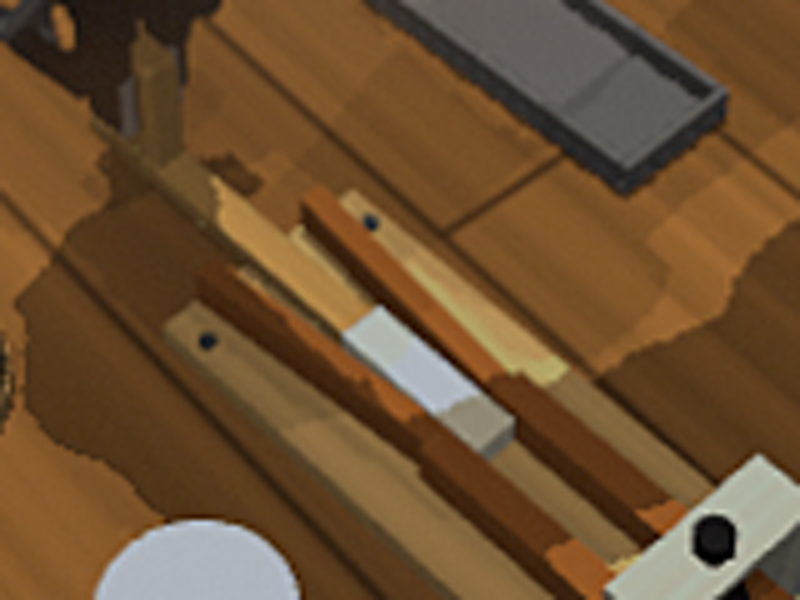

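The stick nose (358,320) pushes the strip squarely and it enters the channel at crop (490,430). Continuing.

Emit:
servo_tool([
  [0,-0.5,0,0,0,0,0],
  [0,-0.5,0,0,0,0,0],
  [0,-0.5,0,0,0,0,0],
  [0,-0.5,0,0,0,0,0],
  [0,-0.5,0,0,0,0,0],
  [0,-0.5,0,0,0,0,0],
  [0,-0.5,0,0,0,0,0],
  [0,-0.5,0,0,0,0,0],
])

```text
clock: 10.45
position: [623.3, -96.1, 55.8]
ee_rot: [0.728, -0.686, -0.0, -0.0]
contact_force: [0.2, -0.5, -0.6]
gripper_width: 17.2
```

Emit:
servo_tool([
  [0,-0.5,0,0,0,0,0],
  [0,-0.5,0,0,0,0,0],
  [0,-0.5,0,0,0,0,0],
  [0,-0.5,0,0,0,0,0],
  [0,-0.5,0,0,0,0,0],
  [0,-0.5,0,0,0,0,0],
  [0,-0.5,0,0,0,0,0],
  [0,-0.5,0,0,0,0,0],
])

```text
clock: 11.25
position: [620.9, -56.2, 55.8]
ee_rot: [0.728, -0.686, 0.0, -0.0]
contact_force: [-0.1, -0.3, -1.7]
gripper_width: 17.6
```

```bash
python3 - <<'E'
from m import *
s=read_state(); print(s["position"].round(1),w2j(s["position"]).round(1),s["contact_force"].round(1),s["wrist_torque"].round(2))
E
```

```text
[620.9 -56.2  55.8] [-197.     0.8] [-0.1 -0.3 -1.7] [-0.14 -0.02 -0.04]
```

Emit:
servo_tool([
  [0,-0.4,0,0,0,0,0],
  [0,-0.4,0,0,0,0,0],
  [0,-0.4,0,0,0,0,0],
  [0,-0.4,0,0,0,0,0],
  [0,-0.3,0,0,0,0,0],
])

```text
clock: 11.75
position: [619.9, -37.3, 55.8]
ee_rot: [0.728, -0.686, 0.0, -0.0]
contact_force: [-0.0, -0.4, -0.2]
gripper_width: 17.0
```

Emit:
servo_tool([
  [0,-0.3,0,0,0,0,0],
  [0,-0.3,0,0,0,0,0],
  [0,-0.3,0,0,0,0,0],
])

```text
clock: 12.05
position: [619.4, -30.1, 56.3]
ee_rot: [0.728, -0.686, 0.001, 0.001]
contact_force: [1.6, -7.7, 0.6]
gripper_width: 17.7
```

Emit:
servo_tool([
  [0,-0.3,0,0,0,0,0],
  [0,-0.3,0,0,0,0,0],
  [0,-0.3,0,0,0,0,0],
])

```text
clock: 12.35
position: [618.8, -21.0, 56.2]
ee_rot: [0.727, -0.686, 0.0, 0.001]
contact_force: [0.3, -5.0, 0.5]
gripper_width: 17.5
```

Emit:
servo_tool([
  [0,-0.3,0,0,0,0,0],
  [0,-0.3,0,0,0,0,0],
  [0,-0.3,0,0,0,0,0],
])

```text
clock: 12.65
position: [618.2, -11.9, 56.1]
ee_rot: [0.727, -0.686, 0.0, 0.001]
contact_force: [0.3, -5.6, -0.0]
gripper_width: 17.0
```

```bash
python3 - <<'E'
from m import *
s=read_state(); print(s["position"].round(1),w2j(s["position"]).round(1),s["contact_force"].round(1),s["wrist_torque"].round(2))
E
```

```text
[618.2 -11.9  56.1] [-152.6    0.9] [ 0.3 -5.6 -0. ] [-1.54 -0.12  0.01]
```

Emit:
servo_tool([
  [0,-0.3,0,0,0,0,0],
  [0,-0.3,0,0,0,0,0],
  [0,-0.3,0,0,0,0,0],
  [0,-0.2,0,0,0,0,0],
  [0,-0.2,0,0,0,0,0],
])

```text
clock: 13.15
position: [617.5, 1.2, 56.1]
ee_rot: [0.727, -0.686, 0.0, 0.001]
contact_force: [0.5, -5.6, 0.5]
gripper_width: 17.5
```

Emit:
servo_tool([
  [0,-0.1,0,0,0,0,0],
  [0,-0.1,0,0,0,0,0],
  [0,-0.1,0,0,0,0,0],
])

```text
clock: 13.45
position: [617.3, 4.2, 56.1]
ee_rot: [0.727, -0.686, 0.0, 0.001]
contact_force: [-0.2, -4.6, 0.8]
gripper_width: 17.3
```

Emit:
servo_tool([
  [0,-0.1,0,0,0,0,0],
  [0,-0.1,0,0,0,0,0],
])

```text
clock: 13.65
position: [617.2, 6.2, 56.1]
ee_rot: [0.727, -0.686, 0.0, 0.001]
contact_force: [-0.2, -6.3, 0.9]
gripper_width: 17.3
```

Emit:
servo_tool([
  [0,-0.1,0,0,0,0,0],
  [0,-0.1,0,0,0,0,0],
])

```text
clock: 13.85
position: [617.1, 8.2, 56.1]
ee_rot: [0.727, -0.686, 0.0, 0.001]
contact_force: [0.1, -6.1, -0.4]
gripper_width: 17.4
```

```bash
python3 - <<'E'
from m import *
s=read_state(); print(s["position"].round(1),w2j(s["position"]).round(1),s["contact_force"].round(1),s["wrist_torque"].round(2))
t=get_image("top"); save(t,"t5.png",(180,185,260,235),8)
E
```

```text
[617.1   8.2  56.1] [-132.5    0.9] [ 0.1 -6.1 -0.4] [-1.54 -0.15 -0.02]
```

View pics/t5.png

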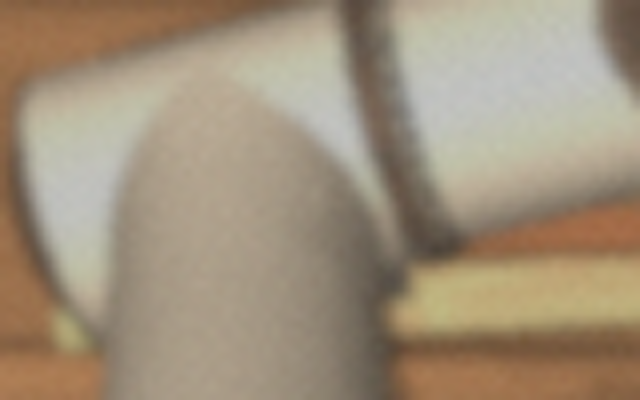

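The arm hides the stop, so force must tell. The drag so far is about 5.6 N and the tracking lag suggests roughly 4 N/mm or softer. I'll take small steps.

Emit:
servo_tool([
  [0,-0.05,0,0,0,0,0],
  [0,-0.05,0,0,0,0,0],
  [0,-0.05,0,0,0,0,0],
  [0,-0.05,0,0,0,0,0],
])

```text
clock: 14.3
position: [616.9, 10.2, 56.0]
ee_rot: [0.727, -0.686, 0.0, 0.001]
contact_force: [0.4, -4.9, 1.3]
gripper_width: 17.3
```

Emit:
servo_tool([
  [0,-0.05,0,0,0,0,0],
  [0,-0.05,0,0,0,0,0],
  [0,-0.05,0,0,0,0,0],
  [0,-0.05,0,0,0,0,0],
])

```text
clock: 14.7
position: [616.8, 12.2, 56.1]
ee_rot: [0.727, -0.686, 0.0, 0.001]
contact_force: [0.6, -4.9, 0.5]
gripper_width: 17.4
```

Emit:
servo_tool([
  [0,-0.05,0,0,0,0,0],
  [0,-0.05,0,0,0,0,0],
  [0,-0.05,0,0,0,0,0],
  [0,-0.05,0,0,0,0,0],
])

```text
clock: 15.1
position: [616.7, 14.2, 56.0]
ee_rot: [0.727, -0.686, 0.0, 0.001]
contact_force: [0.6, -5.8, 0.2]
gripper_width: 17.3
```

Emit:
servo_tool([
  [0,-0.05,0,0,0,0,0],
  [0,-0.05,0,0,0,0,0],
  [0,-0.05,0,0,0,0,0],
  [0,-0.05,0,0,0,0,0],
])

```text
clock: 15.5
position: [616.6, 15.7, 56.2]
ee_rot: [0.728, -0.686, 0.001, 0.001]
contact_force: [1.2, -9.2, 1.5]
gripper_width: 17.6
```

The force rises and the motion lags, so the strip has reached the screw. The mean drag was about 5.5 N, so the target is about 17.5 N.

Emit:
servo_tool([
  [0,-0.03,0,0,0,0,0],
  [0,-0.03,0,0,0,0,0],
  [0,0,0,0,0,0,0],
])

```text
clock: 15.8
position: [616.6, 15.7, 56.3]
ee_rot: [0.727, -0.686, 0.001, 0.001]
contact_force: [-0.1, -9.7, 0.7]
gripper_width: 17.4
```

Emit:
servo_tool([
  [0,-0.04,0,0,0,0,0],
  [0,-0.04,0,0,0,0,0],
  [0,0,0,0,0,0,0],
])

```text
clock: 16.1
position: [616.6, 15.8, 56.5]
ee_rot: [0.727, -0.686, 0.001, 0.001]
contact_force: [1.7, -11.5, 2.3]
gripper_width: 17.3
```

Emit:
servo_tool([
  [0,-0.05,0,0,0,0,0],
  [0,-0.05,0,0,0,0,0],
  [0,-0.03,0,0,0,0,0],
  [0,0,0,0,0,0,0],
  [0,0,0,0,0,0,0],
])

```text
clock: 16.6
position: [616.5, 16.0, 56.8]
ee_rot: [0.727, -0.686, 0.001, 0.002]
contact_force: [1.8, -15.8, 3.8]
gripper_width: 17.4
```

Emit:
servo_tool([
  [0,-0.03,0,0,0,0,0],
  [0,-0.02,0,0,0,0,0],
  [0,0,0,0,0,0,0],
])

```text
clock: 16.9
position: [616.5, 16.0, 56.9]
ee_rot: [0.727, -0.686, 0.001, 0.002]
contact_force: [1.4, -17.6, 3.1]
gripper_width: 17.3
```

Emit:
servo_tool([
  [0,0,0,0,0,0,0],
  [0,0,0,0,0,0,0],
])

```text
clock: 17.1
position: [616.5, 16.0, 56.8]
ee_rot: [0.727, -0.686, 0.001, 0.002]
contact_force: [1.6, -16.8, 3.2]
gripper_width: 17.3
```

Emit:
servo_tool([
  [0,0,0,0,0,0,0],
])

```text
clock: 17.2
position: [616.5, 16.0, 56.9]
ee_rot: [0.727, -0.686, 0.001, 0.002]
contact_force: [1.0, -17.2, 3.0]
gripper_width: 17.4
```

Emit:
servo_tool([
  [0,0,0,0,0,0,0],
])

```text
clock: 17.3
position: [616.5, 16.0, 56.8]
ee_rot: [0.727, -0.686, 0.001, 0.002]
contact_force: [2.6, -16.7, 3.4]
gripper_width: 17.2
```

The press held at about 17 N, roughly 11.6 N over the drag. The stop position, strip front at jig x of about 95.5, matches the screw tip seen earlier (95.5). Now I back off and lift.

Emit:
servo_tool([
  [0,0.2,0,0,0,0,0],
  [0,0.3,0,0,0,0,0],
  [0,0.5,0,0,0,0,0],
  [0,1,0,0,0,0,0],
  [0,2,0,0,0,0,0],
  [0,2,0,0,0,0,0],
  [0,1,0,0,0,0,0],
  [0,0.5,0,0,0,0,0],
  [0,0,0,-0.5,0,0,0],
  [0,0,0,-1.5,0,0,0],
  [0,0,0,-2.5,0,0,0],
  [0,0,0,-2.5,0,0,0],
])

```text
clock: 18.5
position: [620.7, -53.6, 126.6]
ee_rot: [0.728, -0.686, -0.0, 0.0]
contact_force: [1.1, 0.5, -0.8]
gripper_width: 17.3
```

Emit:
servo_tool([
  [0,1,0,-2,0,0,0],
  [0,2,0,-1,0,0,0],
  [0,2,0,0,0,0,0],
  [0,1,0,0,0,0,0],
  [0,0,0,0,0,0,0],
  [0,0,0,0,0,0,0],
  [0,0,0,0,0,0,0],
])

```text
clock: 19.2
position: [624.2, -113.5, 155.4]
ee_rot: [0.728, -0.686, -0.0, 0.0]
contact_force: [0.2, 0.4, -1.3]
gripper_width: 16.9
```

```bash
python3 - <<'E'
from m import *
s=read_state(); print(s["position"].round(1),w2j(s["position"]).round(1),s["contact_force"].round(1))
plan([455,-155.5,150],183.3)
E
```

```text
[ 624.2 -113.5  155.4] [-254.4    0.8] [ 0.2  0.4 -1.3]
shift cm [ 3.186 17.144  0.557] turn [0.04 0.01 0.12]
```

Emit:
servo_tool([
  [0,0.4,1.8,0,0,0,0],
  [0,0.6,3.2,0,0,0,0],
  [0,0.6,3.5,0,0,0,0],
  [0,0.6,3.5,0,0,0,0],
  [0,0.5,3,0,0,0,0],
  [0,0.4,1.7,0,0,0,0],
  [0,0.1,0.6,0,0,0,0],
  [0,0,0,2,0,0,0],
  [0,0,0,2,0,0,0],
  [0,0,0,1,0,0,0],
  [0,0,0,0,0,0,0],
  [0,0,0,0,0,0,0],
])

```text
clock: 20.4
position: [454.4, -156.3, 106.1]
ee_rot: [0.728, -0.686, 0.0, -0.0]
contact_force: [-0.0, -0.4, -0.4]
gripper_width: 17.6
```

Emit:
servo_tool([
  [0,0,0,0,0,0,0],
  [0,0,0,0,0,0,0],
  [0,0,0,0,0,0,0],
])

```text
clock: 20.7
position: [453.9, -156.4, 106.4]
ee_rot: [0.728, -0.686, 0.0, -0.0]
contact_force: [-0.6, -0.2, -1.2]
gripper_width: 17.2
```

```bash
python3 - <<'E'
from m import *
plan([454,-155.5,50],183.3)
im=get_image("scene"); save(im,"s6.png",(270,180,470,330),4)
import pickle; t=get_image("top"); pickle.dump(t,open("top6.pkl","wb"))
s=read_state(); print(s["position"].round(1))
E
```

```text
shift cm [-0.094 -0.007  5.638] turn [-0.07 -0.01  0.07]
[ 453.7 -156.5  106.2]
```

View pics/s6.png

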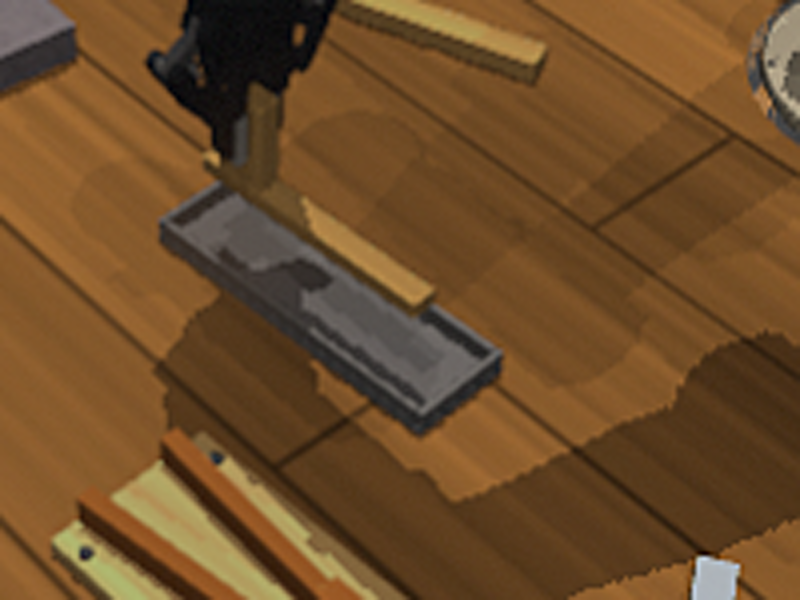

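The stick hangs level above the tray: nose at crop (425,298), tray far rim at (490,355). I'll lower it, the last millimetres gently. My count is 11 pictures viewed.

Emit:
servo_tool([
  [0,-0.1,0,1,0,0,0],
  [0,0,0,1.5,0,0,0],
  [0,0,0,1.5,0,0,0],
  [0,0,0,1,0,0,0],
  [0,0,0,0.4,0,0,0],
  [0,0,0,0,0,0,0],
  [0,0,0,0,0,0,0],
  [0,0,0,0,0,0,0],
  [0,0,0,0,0,0,0],
])

```text
clock: 21.7
position: [453.9, -155.4, 52.3]
ee_rot: [0.728, -0.686, 0.0, -0.0]
contact_force: [0.7, 0.4, -0.8]
gripper_width: 17.6
```

Emit:
servo_tool([
  [0,0,0,0.1,0,0,0],
  [0,0,0,0.1,0,0,0],
  [0,0,0,0,0,0,0],
  [0,0,0,0,0,0,0],
])

```text
clock: 22.1
position: [453.5, -155.5, 49.8]
ee_rot: [0.728, -0.686, -0.0, 0.0]
contact_force: [-0.4, 0.0, -1.4]
gripper_width: 17.4
```

Emit:
servo_tool([
  [0,0,0,0.1,0,0,0],
  [0,0,0,0.1,0,0,0],
  [0,0,0,0.05,0,0,0],
  [0,0,0,0,0,0,0],
  [0,0,0,0,0,0,0],
])

```text
clock: 22.6
position: [453.5, -155.5, 47.3]
ee_rot: [0.728, -0.686, 0.0, 0.0]
contact_force: [0.2, 0.2, -1.0]
gripper_width: 17.3
```

Emit:
servo_tool([
  [0,0,0,0.05,0,0,0],
  [0,0,0,0,0,0,0],
  [0,0,0,0,0,0,0],
])

```text
clock: 22.9
position: [453.5, -155.4, 46.8]
ee_rot: [0.728, -0.686, 0.0, -0.0]
contact_force: [-0.3, 0.2, -1.1]
gripper_width: 17.6
```

Emit:
servo_tool([
  [0,0,0,0.05,0,0,0],
  [0,0,0,0.05,0,0,0],
  [0,0,0,0,0,0,0],
  [0,0,0,0,0,0,0],
])

```text
clock: 23.3
position: [453.6, -155.5, 46.3]
ee_rot: [0.728, -0.686, 0.0, -0.0]
contact_force: [-1.2, 0.6, 6.5]
gripper_width: 17.2
```

Contact with the tray floor. Releasing and rising.

Emit:
servo_tool([
  [0.5,0,0,0,0,0,0],
  [0.8,0,0,0,0,0,0],
  [1,0,0,0,0,0,0],
  [1,0,0,0,0,0,0],
  [1,0,0,0,0,0,0],
  [1,0,0,0,0,0,0],
  [1,0,0,0,0,0,0],
  [1,0,0,0,0,0,0],
  [1,0,0,0,0,0,0],
  [1,0,0,0,0,0,0],
])

```text
clock: 24.3
position: [453.5, -155.4, 45.8]
ee_rot: [0.728, -0.686, 0.0, -0.0]
contact_force: [-0.2, 0.0, 0.1]
gripper_width: 85.3
```

Emit:
servo_tool([
  [1,0,0,-1,0,0,0],
  [1,0,0,-2,0,0,0],
  [1,0,0,-3,0,0,0],
  [1,0,0,-4,0,0,0],
  [1,0,0,-4,0,0,0],
  [1,0,0,-3,0,0,0],
  [1,3,0,0,0,0,0],
  [1,4,0,0,0,0,0],
  [1,4,0,0,0,0,0],
  [1,4,0,0,0,0,0],
  [1,4,0,0,0,0,0],
  [1,3,0,0,0,0,0],
])

```text
clock: 25.5
position: [466.1, -377.2, 216.5]
ee_rot: [0.727, -0.686, 0.0, 0.0]
contact_force: [-0.3, 0.2, -0.6]
gripper_width: 85.6
```

Emit:
servo_tool([
  [1,3,3,0,0,0,0],
  [1,3,2,0,0,0,0],
  [1,0,0,0,0,0,0],
  [1,0,0,0,0,0,0],
  [1,0,0,0,0,0,0],
])

```text
clock: 26.0
position: [420.3, -437.3, 216.3]
ee_rot: [0.728, -0.686, 0.0, -0.0]
contact_force: [-0.3, 0.5, -0.6]
gripper_width: 85.5
```

```bash
python3 - <<'E'
from m import *
s=read_state(); print(s["position"].round(1),s["clock"],s["gripper_width"])
a=get_image("top"); b=get_image("scene")
A=cv2.resize(a["image"][185:285,175:365,::-1],None,fx=4.2,fy=4.2,interpolation=cv2.INTER_CUBIC)[:420,:798]
B=b["image"][:,:,::-1]; B1=cv2.resize(B[215:290,295:410],(276,180),interpolation=cv2.INTER_CUBIC); B2=cv2.resize(B[280:435,280:460],(250,180)); B3=cv2.resize(B,(240,180))
out=np.zeros((600,798,3),np.uint8); out[:A.shape[0],:A.shape[1]]=A; out[420:,:276]=B1; out[420:,280:530]=B2; out[420:,535:775]=B3
cv2.imwrite("pics/fin.png",out)
import pickle; pickle.dump((a,b),open("fin.pkl","wb"))
h=cv2.cvtColor(a["image"],cv2.COLOR_RGB2HSV); w=cv2.inRange(h,(0,0,150),(180,45,255))
for u in range(205,250): print(u,w[209-4:209+5,u].astype(bool).sum(),end=" ")
E
```

```text
[ 420.3 -437.3  216.3] 26.0 85.4685747330563
205 0 206 1 207 1 208 1 209 1 210 3 211 4 212 6 213 7 214 7 215 7 216 8 217 9 218 9 219 6 220 5 221 5 222 5 223 5 224 6 225 9 226 9 227 3 228 1 229 3 230 7 231 7 232 7 233 7 234 7 235 7 236 7 237 6 238 0 239 0 240 0 241 0 242 0 243 0 244 0 245 0 246 0 247 0 248 0 249 0
```

View pics/fin.png

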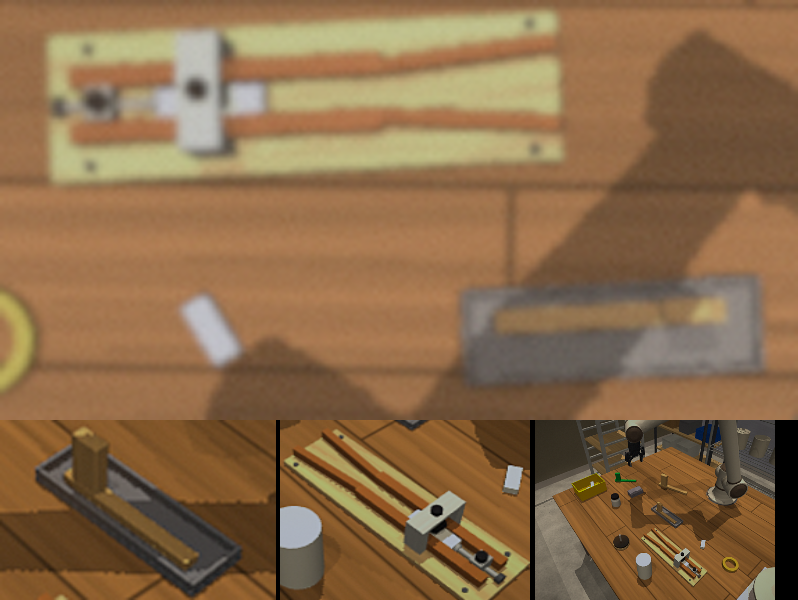

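The last picture shows the strip under the roller with its front at crop (157,101), right at the screw tip seen earlier at column 158. The stick stands flat in the tray, the bystanders look unmoved and the gripper is clear.

```bash
python3 -c "
from bench import *
print(job_done())"
```

```text
the job is handed in; nothing more can be done
None
```

The strip is seated against the screw and the stick is back in its tray. I handed the job in at about 26 s of the 72 s allowed; no verdict was reported.

- **Feeding:** I took the smaller wooden stick from the tray and pushed the strip through the funnel and under the roller, touching it only with the stick. Sliding under the roller took about 5.5 N.
- **Pressing:** I stepped up to about 17 N and held it for roughly half a second. That is about 11.6 N over the drag. The highest reading was 17.6 N.
- **Strip position:** The strip's front stopped at jig x of about 95.5 mm, which matches the screw tip I had measured in the first picture. In the last top picture the strip's front is at the screw tip, so it did not move when I backed off.
- **Stick and bench:** The stick stands flat in the tray, about 2 mm sideways of where it started. The other things looked unmoved by eye (I did not measure them), and the gripper is open and clear.

**Not confirmed directly:** The arm hid the stop during the press, so contact then was judged by force and position only. The pictures confirmed it afterwards. No check failed or disagreed beyond the 2 mm or so of calibration error.

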